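# Change a top-port spectrophotometer over from calibration to sample

### The job

The spectrophotometer has just been calibrated: first take the white calibration tile off its port and lay it back flat inside its holder. Then set up the sample measurement on the port: seat the mask with the wide opening in the port, stand the metal sample cell upright and centred on that mask, and last put the black light cover over the cell so that its rim is fully down on the mask. Set the pieces down without dropping or tipping them, and leave the narrow-opening mask, the mouse and the bottle where they are.

Things in the scene. Friction and masses are not known exactly. Their poses are not given: they have to be found in the camera images.
- spectro: Fixed white spectrophotometer box, 150 mm wide (y). Origin on the desk straight below the centre of its upward port; x to the rear, z up. Box from x -135 to +220 mm, 138 mm high (80 mm at the panel, x below -65 mm). The port: a grey ring on top, 112 mm across, flat face 150 mm above the origin, round bore 60 mm wide, 12 mm deep.
- tile: Loose white ceramic calibration tile, 80 x 80 x 9 mm, at the start lying on the port. On its top a black grip bar, 50 mm long (along its x), 16 mm wide (y), rising from the plate to 33 mm above the origin. Origin: centre of the underside; z up. 160 g.
- tile_holder: The tile's holder, fixed to the desk: a square grey tray with a blue felt floor, 108 x 108 x 14 mm outside, 96 x 96 mm inside, walls 6 mm thick, floor 6 mm above its origin. Origin: centre of the underside; x and y along its sides. The tile fits in any of the four square positions.
- mask_wide: Port mask with the WIDE opening (30 mm, white inside), loose, black, lying nose down. From the origin (centre of the underside) up: nose 44 to 48 mm across, 5 mm high; flange 92 mm across, 5 to 9 mm; neck (to grip) 54 mm across, 9 to 29 mm. Its nose goes into the port's bore, its flange onto the port's face. z up. 90 g.
- mask_narrow: Port mask with the NARROW opening (10 mm across), loose, otherwise just like the wide one. Not needed: leave it where it is.
- cell: Closed sample cell, loose: a plain aluminium cylinder 54 mm across and 34 mm high with a thin groove under its cap and a small dark disc on top. Origin: centre of the underside; z up. About 170 g.
- cover: Light cover, loose: a black can open at the bottom, 82 mm across (76 mm inside), 64 mm high (60 mm inside); on top an aluminium knob 26 mm across from 70 to 90 mm above the origin, on a 20 mm thick stem. Origin: centre of the underside (rim); z up. About 150 g. Put over the cell, its rim stands on the mask's flange.
- mouse: Black computer mouse, 105 x 60 x 33 mm, loose bystander. Origin: centre of the underside.
- cleaner: Small amber bottle, 38 mm across, 80 mm high, loose bystander. Origin: centre of the underside.
Not all that is in view belongs to the job. What is shaped like the cell but blue is not meant. Several things have the shape of the cover; the one meant has the colours described above.

How it is judged:
On the way, in this order (a step that is already met when the one before it is completed fails the run):
1. the white tile lies released in its holder (horizontal distance between tile and tile_holder below 0.014 m and z of tile in the frame of tile_holder between 0.003 and 0.009 m and angle between tile's own z axis and vertical below 0.07 rad and contact force between the fingers and tile below 0.05 N and linear speed of tile below 0.03 m/s), for 0.2 s.
2. the wide mask is seated in the port and released (horizontal distance between mask_wide and spectro below 0.01 m and z of mask_wide in the frame of spectro between 0.142 and 0.148 m and angle between mask_wide's own z axis and vertical below 0.07 rad and contact force between the fingers and mask_wide below 0.05 N and linear speed of mask_wide below 0.03 m/s), for 0.2 s.
3. the cell stands released on the mask (horizontal distance between cell and mask_wide below 0.01 m and z of cell in the frame of mask_wide between 0.026 and 0.032 m and angle between cell's own z axis and vertical below 0.07 rad and contact force between the fingers and cell below 0.05 N and linear speed of cell below 0.03 m/s), for 0.2 s.
4. the cover is over the cell, down on the mask, released (horizontal distance between cover and cell below 0.014 m and z of cover in the frame of mask_wide between 0.006 and 0.012 m and angle between cover's own z axis and vertical below 0.07 rad and contact force between the fingers and cover below 0.05 N and linear speed of cover below 0.03 m/s), for 0.2 s.
At the end, for the whole second after the job is handed in: Tile flat on the holder's floor, 14 mm from centre at most; wide mask level in the port (10 mm); cell upright on its neck (10 mm); cover's rim down on its flange, 14 mm from the cell's axis at most; heights within 3 mm, tilts under 4 degrees; all released and at rest (horizontal distance between tile and tile_holder below 0.014 m and z of tile in the frame of tile_holder between 0.003 and 0.009 m and angle between each of tile, mask_wide, cell, cover's own z axis and vertical below 0.07 rad and horizontal distance between mask_wide and spectro below 0.01 m and z of mask_wide in the frame of spectro between 0.142 and 0.148 m and horizontal distance between cell and mask_wide below 0.01 m and z of cell in the frame of mask_wide between 0.026 and 0.032 m and horizontal distance between cover and cell below 0.014 m and z of cover in the frame of mask_wide between 0.006 and 0.012 m and linear speed of each of tile, mask_wide, cell, cover below 0.02 m/s and angular speed of each of tile, mask_wide, cell, cover below 0.2 rad/s); the robot touches nothing.
It fails at once if the narrow mask, the mouse or the bottle is moved by more than 20 mm (distance of any of mask_narrow, mouse, cleaner from where it was at the start of the episode above 0.02 m).
It fails at once if the tile, wide mask, cell or cover is tipped beyond 40 degrees (angle between any of tile, mask_wide, cell, cover's own z axis and vertical above 0.7 rad).
It fails at once if the tile, wide mask, cell or cover is dropped (falls out of the fingers by more than about 20 mm) ((linear speed of tile above 0.6 m/s and contact force between the fingers and tile below 0.05 N) or (linear speed of mask_wide above 0.6 m/s and contact force between the fingers and mask_wide below 0.05 N) or (linear speed of cell above 0.6 m/s and contact force between the fingers and cell below 0.05 N) or (linear speed of cover above 0.6 m/s and contact force between the fingers and cover below 0.05 N)).
It also fails if it takes over 128 s, if anything falls off the work surface, if the arm or the gripper's body presses on something with over 40 N, if the wrist force passes 120 N, or if a joint passes its speed limit or range.

### The arm

A 6-joint arm with a two-finger parallel gripper is mounted at the origin on the work surface. World frame = base frame: x ahead of the robot, y to its left, z up, the work surface at z = 0. Lengths are in m, angles in rad, forces in N, time in s.
With the tool pointing down it reaches from about 0.325 to 0.75 m from the base axis. Payload 7.6 kg.
Tool frame: the origin (TCP) lies at the very end of the fingers, on their centre line; the grasp point (between the pads) lies bot.hold_point_z behind it (bot.hold_point_z is the distance from the TCP to the grasp point, in m); z points along the fingers, y is the direction in which the jaws open and shut (so a half turn about z gives the same grasp; the last joint's range is limited). The gripper opens to 85 mm and grips with 20 to 120 N. Pads are 22 mm wide; open, the fingers measure 114 mm over their backs; the gripper's body (76 mm by 85 mm) begins 54 mm behind the grasp point. The pads swing forward as they close: fully open they stand 13 mm farther back than shut.
Start: joints at [1.165, 0.052, 1.401, -0, 1.689, -0.07], TCP at [0.173, 0.496, 0.231] pointing down, gripper open.
Joint ranges: [-2.9, 2.9], [-0.91, 2.17], [0.12, 2.37], [-1.06, 4.2], [0.26, 2.73], [-2.93, 2.93]. Speed limits (rad/s): [2.57, 2.57, 3.01, 3.14, 3.14, 3.14].

### API

Orientations are given as [roll, pitch, yaw] about the fixed x, y, z axes, in that order (R = Rz(yaw) Ry(pitch) Rx(roll)).
In Python, from plant import telemetry, viewer, order, bot gives the robot as it stands. The module is installed in compiled form; this text tells all that it offers.
- The arm moves only by the tool step_arm, never from a script. Its argument "commands" is a list of rows, each a list of 5 numbers: the gripper's target within -1 to 1 (fully open at 1, half-way at 0, shut at -1), then the shift along the world's x, y, z in mm, then the turn about the world's z in rad. A call has 1 to 12 rows; each row shifts and turns the pose as measured when the row begins; what a row does not reach is not made up. A row lasts 1/10 s, in which the tool goes at most 50 mm and 8.59 degrees, less where a joint would pass 70% of its speed; a pose out of reach is approached as far as the arm can. A call with a gripper value outside its range is refused whole. The fingers move at their own pace and stop on an object; "grip_force" is the grip in N (left out, the last holds). Time passes only in rows, so rows that do not move let the fingers close. It gives the time, the measured TCP pose, the force and the opening at its end, in the units of the state.
- telemetry.get_state(): the state, without advancing time (a new reading comes with each control period).
- viewer.grab_frame(name): name is "side" or "top"; returns a dict with "image" (384x512x3 uint8, red, green, blue), "fx", "fy", "cx", "cy" (pixels), "eye" and "orientation" of the camera in the world. Camera axes: x right, y up, looking along -z (the intrinsics and any distortion apply to the point x, -y, -z); pixel columns grow to the right and rows downward; lengths in m; the calibration is good to about 2 mm. A picture is of the moment at which its call begins. There is no depth.
- order.hand_in(): hands the job in, once; it reports no verdict.
The state is a dict: "clock": time; "qpos": joint angles; "qvel": joint speeds; "tau": joint torques, N m; "eef_pos": TCP position; "tcp_rot": TCP orientation; "wrist_force": force on the tool from outside, world axes, zero at the start; "ft_torque": the same for the moment, N m; "grip_width": finger opening in m.
Only numpy, scipy, OpenCV 4.12 (cv2) and the standard library are available. Lean on these libraries where they do the work, as an engineer would, in place of code of your own. Each camera call takes 0.05 s, during which the arm holds its last target. There are 200 camera calls.

## Working session

There is one attempt and no reset: what is moved stays moved. The work goes in short steps, Python scripts to look and compute and a tool call to move; the robot and the scene stay as the last step left them, time stands still between calls to the robot, and variables do not carry over. Pictures are saved under pics/ and viewed, about 12 in all and at most 16, crops included, and the job is handed in when it is done.

Besides the shell and the picture viewer there is one more tool, called after "Emit:" in YAML: its name, and indented under it one key for each argument. step_arm: Moves the arm, as the interface text tells. Its arguments: {"type":"object","properties":{"commands":{"type":"array","items":{"type":"array","items":{"type":"number"}}},"grip_force":{"type":"number"}},"required":["commands"]}

```bash
mkdir -p pics
cat > h.py <<'E'
import numpy as np, cv2
from plant import telemetry, viewer, order, bot
def grab(n,save=None):
    f=viewer.grab_frame(n)
    if save: cv2.imwrite('pics/'+save,f['image'][:,:,::-1])
    return f
E
python3 - <<'E'
from h import *
for n in('side','top'):
    f=grab(n,n+'0.png'); print(n,{k:v for k,v in f.items() if k!='image'})
print(telemetry.get_state(), bot.hold_point_z, [a for a in dir(bot) if a[0]!='_'])
E
```

```text
side {'fx': 373.142823871929, 'fy': 373.142823871929, 'cx': 255.7494583032868, 'cy': 197.23328882818217, 'eye': array([0.33789203, 0.70232508, 0.97709279]), 'orientation': array([ 0.7012268 , -0.01350627, -2.78123254])}
top {'fx': 490.76797465847756, 'fy': 490.76797465847756, 'cx': 258.56705658870993, 'cy': 201.8624207916467, 'eye': array([0.42960456, 0.0095034 , 1.39910797]), 'orientation': array([ 0.12296633, -0.00852824, -1.5464482 ])}
{'clock': 0.1, 'qpos': array([ 1.16468152e+00,  5.27739608e-02,  1.40162502e+00, -2.14813219e-05,
        1.68858169e+00, -7.02966530e-02]), 'qvel': array([-0.00065674,  0.00077278, -0.00122172,  0.00020926,  0.00146463,
       -0.00062745]), 'tau': array([ 6.27044665e-04, -3.82578456e+01, -3.60987282e+01, -1.01584628e-04,
        4.73191525e-03, -7.34041180e-06]), 'eef_pos': array([0.17288704, 0.49543673, 0.23055562]), 'tcp_rot': array([-3.14020657e+00, -7.62093312e-05,  2.80577194e+00]), 'wrist_force': array([-0.02974751,  0.12871352, -0.47576418]), 'ft_torque': array([-0.00112162, -0.0039414 ,  0.06601606]), 'grip_width': 0.08540747525763226} 0.0187 ['Unreachable', 'hold_point_z']
```

View pics/top0.png

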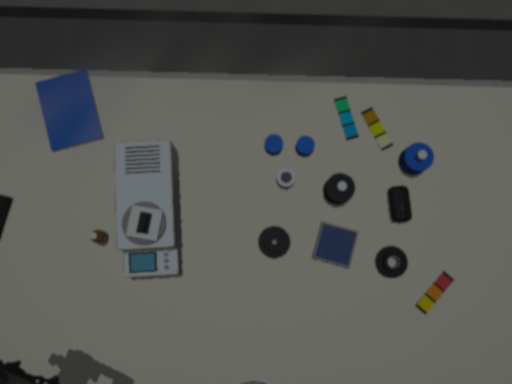

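View pics/side0.png

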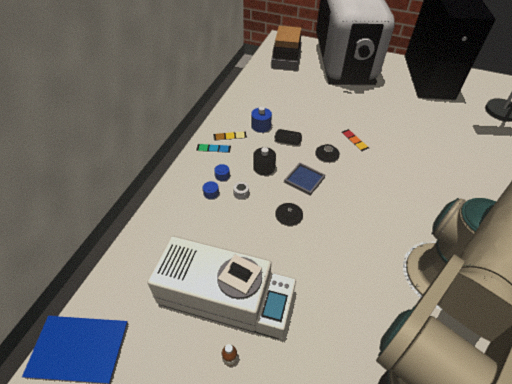

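The top view shows the tile on the port at (144,223), holder (335,245), wide mask with the white inside (392,262), narrow mask (274,242), cell (286,178), and black cover (340,188). The mouse is at (400,204) and the bottle at (98,237). Next I'll project these to positions and view enlarged crops.

```bash
cat >> h.py <<'E'
from scipy.spatial.transform import Rotation as Ro
def w(f,u,v,z):
    d=Ro.from_euler('xyz',f['orientation']).apply([(u-f['cx'])/f['fx'],-(v-f['cy'])/f['fy'],-1])
    return f['eye']+d*(z-f['eye'][2])/d[2]
def px(f,p):
    q=Ro.from_euler('xyz',f['orientation']).inv().apply(np.asarray(p)-f['eye'])
    return np.array([f['cx']+f['fx']*q[0]/-q[2], f['cy']-f['fy']*q[1]/-q[2]])
def crop(f,u0,v0,W,H,s,name):
    im=cv2.resize(f['image'][v0:v0+H,u0:u0+W,::-1],None,fx=s,fy=s,interpolation=cv2.INTER_CUBIC)
    im=cv2.convertScaleAbs(im,alpha=1.6,beta=15)
    for u in range(-(-u0//10)*10,u0+W,10):
        cv2.line(im,((u-u0)*s,0),((u-u0)*s,6 if u%50 else 16),(0,255,255),1)
    for v in range(-(-v0//10)*10,v0+H,10):
        cv2.line(im,(0,(v-v0)*s),(6 if v%50 else 16,(v-v0)*s),(0,255,255),1)
    cv2.imwrite('pics/'+name,im)
E
python3 - <<'E'
from h import *
f=grab('top')
crop(f,90,130,100,150,4,'c1.png'); crop(f,250,130,190,150,4,'c2.png')
for n,u,v,z in [('tile',144,223,.183),('holder',335,245,.014),('wide',392,262,.029),('narrow',274,242,.029),('cell',286,178,.034),('coverknob',342,186,.09),('mouse',400,204,.03),('bottle',98,237,.08)]:
    print(n,w(f,u,v,z).round(4))
E
```

```text
tile [0.5201 0.2854 0.183 ]
holder [ 0.4841 -0.2164  0.014 ]
wide [ 0.4403 -0.3727  0.029 ]
narrow [ 0.4876 -0.0438  0.029 ]
cell [ 0.6683 -0.0737  0.034 ]
coverknob [ 0.6405 -0.2221  0.09  ]
mouse [ 0.6031 -0.3964  0.03  ]
bottle [0.4872 0.4297 0.08  ]
```

View pics/c1.png

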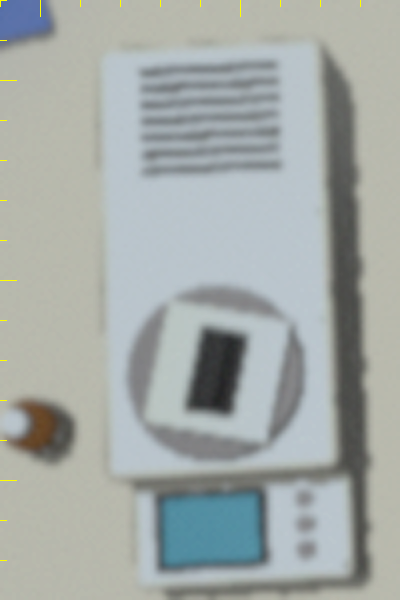

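View pics/c2.png

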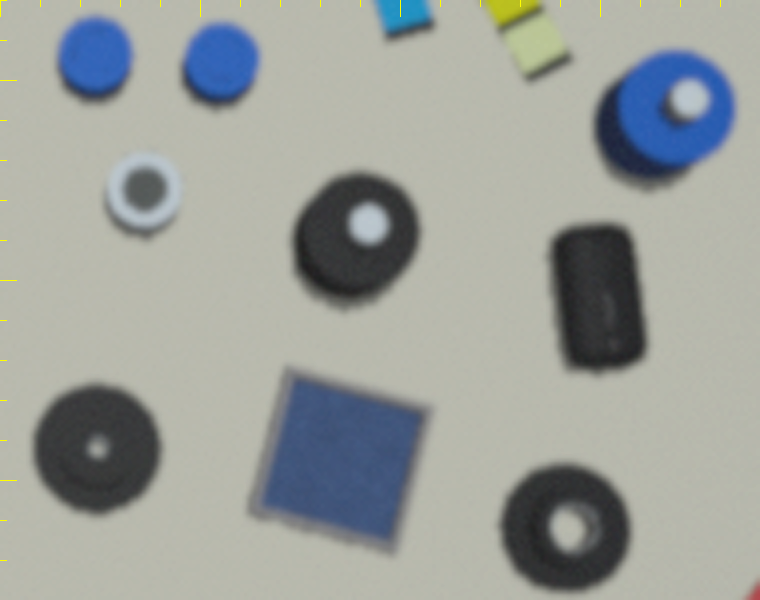

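The crops show the tile bar's centre at about (144,222) with the tile turned roughly 10°. The port ring's centre is at (143.5,223), the holder's at (334.6,244.7) turned about 15°, the wide mask flange's at (391,261.2), the cell top's at (285.5,176.5), and the knob's at (341.5,185.3). Now the precise numbers.

Run:
```python
from h import *
f=grab('top')
def c1(p,z,o=(90,130)): return w(f,o[0]+(p[0]+.5)/4-.5,o[1]+(p[1]+.5)/4-.5,z)
c2=lambda p,z:c1(p,z,(250,130))
def poly(fn,P,z):
    Q=np.array([fn(p,z) for p in P]); e=np.roll(Q,-1,0)-Q
    print(Q.mean(0).round(4),'edges',np.linalg.norm(e,axis=1).round(4),'ang',np.degrees(np.arctan2(e[:,1],e[:,0])).round(1))
print('tilebar');poly(c1,[(206,326),(247,332),(232,414),(186,408)],.183)
print('tileplate');poly(c1,[(172,297),(294,323),(268,444),(144,420)],.159)
print('holder');poly(c2,[(288,368),(432,408),(394,553),(248,515)],.014)
def circ(fn,n,p,r,z):
    a=fn((p[0]-r,p[1]),z);b=fn((p[0]+r,p[1]),z);print(n,fn(p,z).round(4),'diam',np.linalg.norm(a-b).round(4))
circ(c1,'port',(216,373),88,.15)
circ(c2,'wide',(566,527),65,.009); circ(c2,'narrow',(97,448),63,.009)
circ(c2,'cell',(144,188),38,.034); circ(c2,'knob',(369,223),21,.09); circ(c2,'coverTop',(361,231),59,.064)
print('box edges'); poly(c1,[(102,48),(320,40),(338,470),(110,476)],.138)
# HSV checks: felt centroid
g=f['image'][225:275,305:365].astype(int); m=(g[:,:,2]-g[:,:,0])>35
v,u=np.nonzero(m); r=cv2.minAreaRect(np.c_[u,v].astype(np.float32)); print('felt',w(f,305+r[0][0],225+r[0][1],.006).round(4),r)
```

```text
tilebar
[0.5224 0.2854 0.183 ] edges [0.0258 0.0516 0.0287 0.0521] ang [-96.9 172.6  84.  -10.6]
tileplate
[0.5237 0.2897 0.159 ] edges [0.0795 0.0779 0.0798 0.0795] ang [-100.6  170.7   80.5   -9.6]
holder
[ 0.4847 -0.2157  0.014 ] edges [0.1053 0.1057 0.1054 0.1076] ang [-104.2  165.4   76.9  -14.6]
port [0.5229 0.2939 0.15  ] diam 0.1118
wide [ 0.4422 -0.3758  0.009 ] diam 0.0918
narrow [ 0.4895 -0.0442  0.009 ] diam 0.0891
cell [ 0.6722 -0.0726  0.034 ] diam 0.0536
knob [ 0.6422 -0.2217  0.09  ] diam 0.0284
coverTop [ 0.6407 -0.2208  0.064 ] diam 0.0814
box edges
[0.5999 0.2997 0.138 ] edges [0.1427 0.2818 0.1453 0.2799] ang [ -86.3 -175.    92.9    4.5]
felt [ 0.4862 -0.2174  0.006 ] ((29.91176414489746, 19.35293960571289), (29.589345932006836, 29.34680938720703), 14.03624439239502)
```

Emit:
step_arm:
  commands:
    - [1,35,-20,0,0.02]
    - [1,35,-20,0,0.02]
    - [1,35,-20,0,0.02]
    - [1,35,-20,0,0.02]
    - [1,35,-20,0,0.02]
    - [1,35,-20,0,0.02]
    - [1,35,-20,0,0.02]
    - [1,35,-20,0,0.02]
    - [1,35,-20,0,0]
    - [1,20,-12,0,0]
    - [1,0,0,0,0]
    - [1,0,0,0,0]
  grip_force: 40

```text
clock: 1.4
eef_pos: [0.5178, 0.2929, 0.2269]
tcp_rot: [-3.137, -0.005, 2.976]
wrist_force: [-0.8, 0.9, -0.4]
grip_width: 0.0856
```

Emit:
step_arm:
  commands:
    - [1,6,-3,-10,0]
    - [1,0,0,-15,-0.005]
    - [1,0,0,-15,0]
    - [1,0,0,-10,0]
    - [1,0,0,-6,0]
    - [1,0,0,0,0]

```text
clock: 2.0
eef_pos: [0.5197, 0.2926, 0.1644]
tcp_rot: [-3.136, -0.008, 2.976]
wrist_force: [0.2, 0.4, -0.7]
grip_width: 0.0853
```

Run:
```python
from h import *
print(telemetry.get_state()['eef_pos'])
f=grab('side'); crop(f,180,200,120,110,5,'s1.png')
```

```text
[0.5197322  0.29263503 0.16440778]
```

View pics/s1.png

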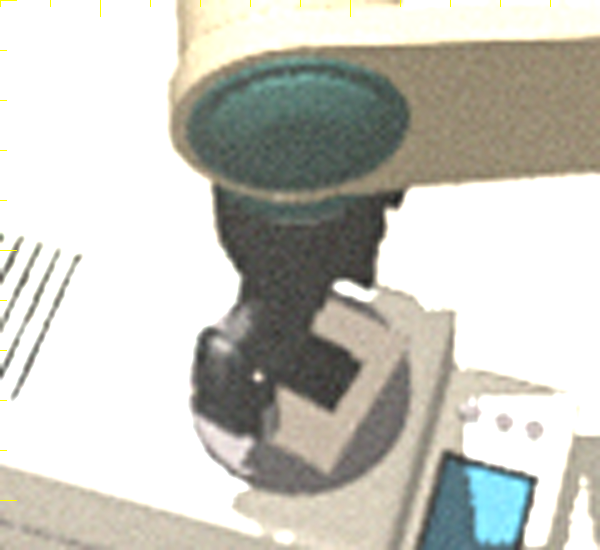

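Run:
```python
from h import *
f=grab('side')
R=lambda p:((px(f,p)-[180,200])*5).round()
t=telemetry.get_state()['eef_pos'];d=np.array([np.cos(1.4),np.sin(1.4),0])
print('tips',R(t+.046*d),R(t-.046*d),'up',R(t+.046*d+[0,0,.015]))
c=np.array([.5235,.2895,.183]);e=np.array([np.cos(-.171),np.sin(-.171),0])
print('bar top ends',R(c+.025*e+.008*d),R(c-.025*e+.008*d),R(c-.025*e-.008*d))
```

```text
tips [251. 433.] [351. 288.] up [249. 418.]
bar top ends [245. 322.] [334. 370.] [351. 344.]
```

The finger tips sit where predicted, straddling the bar (the near tip shows at about crop (245,435)). Closing.

Emit:
step_arm:
  commands:
    - [1,3,-2,-1,0]
    - [-1,0,0,0,0]
    - [-1,0,0,0,0]
    - [-1,0,0,0,0]
    - [-1,0,0,0,0]
    - [-1,0,0,0,0]
    - [-1,0,0,0,0]
    - [-1,0,0,0,0]
    - [-1,0,0,0,0]
    - [-1,0,0,0,0]

```text
clock: 3.1
eef_pos: [0.5248, 0.291, 0.1678]
tcp_rot: [-3.14, -0.002, 2.976]
wrist_force: [-0.4, -0.3, -0.1]
grip_width: 0.0151
```

Emit:
step_arm:
  commands:
    - [-1,0,0,5,0]
    - [-1,0,0,15,0]
    - [-1,0,0,30,0]
    - [-1,0,0,30,0]
    - [-1,0,-10,20,0]
    - [-1,-3,-30,0,0]
    - [-1,-3,-35,0,-0.01]
    - [-1,-3,-40,0,-0.01]
    - [-1,-3,-40,0,-0.01]
    - [-1,-3,-40,0,-0.01]
    - [-1,-3,-40,0,-0.01]
    - [-1,-3,-40,0,-0.01]

```text
clock: 4.3
eef_pos: [0.5001, 0.0107, 0.2834]
tcp_rot: [3.141, 0.006, 2.923]
wrist_force: [-0.0, -0.5, -1.8]
grip_width: 0.0151
```

Emit:
step_arm:
  commands:
    - [-1,-3,-40,0,-0.01]
    - [-1,-3,-40,0,-0.01]
    - [-1,-3,-40,0,0]
    - [-1,-3,-40,0,0]
    - [-1,-3,-35,0,0]
    - [-1,-2,-20,0,0]
    - [-1,0,0,0,0]
    - [-1,0,0,0,0]

```text
clock: 5.1
eef_pos: [0.4794, -0.2175, 0.2939]
tcp_rot: [-3.141, 0.017, 2.895]
wrist_force: [-0.4, 1.0, -1.6]
grip_width: 0.0146
```

Run:
```python
from h import *
print(telemetry.get_state()['eef_pos'],telemetry.get_state()['tcp_rot'])
f=grab('top'); crop(f,270,180,150,110,5,'t2.png')
```

```text
[ 0.47941535 -0.21747034  0.29389299] [-3.14086907  0.01650471  2.89464051]
```

View pics/t2.png

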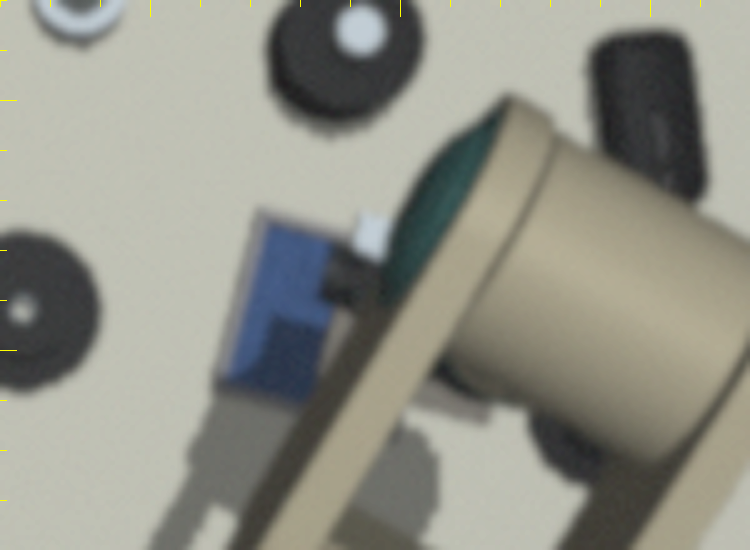

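The view is mostly hidden by the arm. By the numbers, the tile is level and turned -14.2° (holder -14.3°). I'll correct x by 7 mm and descend.

Emit:
step_arm:
  commands:
    - [-1,4,1,-10,0]
    - [-1,2,0,-30,0]
    - [-1,0,0,-35,0]
    - [-1,0,0,-35,0]
    - [-1,0,0,-35,0]
    - [-1,0,0,-30,0]
    - [-1,0,0,-20,0]
    - [-1,0,0,-10,0]
    - [-1,0,0,0,0]
    - [-1,0,0,0,0]

```text
clock: 6.15
eef_pos: [0.4875, -0.2039, 0.08]
tcp_rot: [3.141, 0.019, 2.91]
wrist_force: [0.4, -1.4, -1.0]
grip_width: 0.0152
```

Emit:
step_arm:
  commands:
    - [-1,0,-6,-5,-0.01]
    - [-1,0,-6,-10,-0.005]
    - [-1,0,0,-10,0]
    - [-1,0,0,-5,0]
    - [-1,0,0,0,0]
    - [-1,0,0,0,0]

```text
clock: 6.75
eef_pos: [0.4893, -0.218, 0.0508]
tcp_rot: [-3.141, 0.025, 2.894]
wrist_force: [-0.5, -0.2, -1.8]
grip_width: 0.015
```

Emit:
step_arm:
  commands:
    - [-1,-2,1,-5,0]
    - [-1,0,0,-8,0]
    - [-1,0,0,-5,0]
    - [-1,0,0,-3,0]
    - [-1,0,0,-1,0]
    - [-1,0,0,0,0]

```text
clock: 7.35
eef_pos: [0.4872, -0.2167, 0.0271]
tcp_rot: [-3.141, 0.026, 2.894]
wrist_force: [-0.2, -1.3, -1.3]
grip_width: 0.0149
```

Emit:
step_arm:
  commands:
    - [-1,0,0,-2,0]
    - [-1,0,0,-1,0]
    - [-1,0,0,-1,0]
    - [-1,0,0,0,0]

```text
clock: 7.75
eef_pos: [0.4879, -0.2171, 0.0248]
tcp_rot: [-3.14, 0.027, 2.894]
wrist_force: [-0.5, -0.1, -0.4]
grip_width: 0.0149
```

Emit:
step_arm:
  commands:
    - [-1,0,0,-1,0]
    - [-1,0,0,-1,0]
    - [-1,0,0,0,0]

```text
clock: 8.05
eef_pos: [0.4885, -0.2173, 0.0244]
tcp_rot: [-3.14, 0.029, 2.894]
wrist_force: [-1.7, 0.3, 1.1]
grip_width: 0.0148
```

Contact felt (force up to +1.1 N). Opening, then rising.

Emit:
step_arm:
  commands:
    - [0,0,0,0,0]
    - [0.3,0,0,0,0]
    - [1,0,0,0,0]
    - [1,0,0,0,0]
    - [1,0,0,0,0]
    - [1,0,0,20,0]
    - [1,0,0,40,0]
    - [1,0,0,40,0]
    - [1,0,0,40,0]
    - [1,0,0,40,0]
    - [1,0,0,0,0]

```text
clock: 9.15
eef_pos: [0.486, -0.216, 0.2086]
tcp_rot: [-3.141, 0.026, 2.894]
wrist_force: [-0.2, -0.9, 0.5]
grip_width: 0.0853
```

Emit:
step_arm:
  commands:
    - [1,-10,-30,0,0]
    - [1,-12,-40,0,0]
    - [1,-12,-40,0,0]
    - [1,-8,-30,0,0]
    - [1,-2,-15,0,0]
    - [1,0,0,0,0]
    - [1,0,0,0,0]

```text
clock: 9.85
eef_pos: [0.4409, -0.3743, 0.2069]
tcp_rot: [3.141, 0.027, 2.897]
wrist_force: [0.5, 0.3, 0.1]
grip_width: 0.0848
```

Run:
```python
from h import *
print(telemetry.get_state()['eef_pos'],telemetry.get_state()['tcp_rot'])
a=grab('side'); crop(a,260,110,100,100,6,'s3.png')
R=lambda p:((px(a,p)-[260,110])*6).round()
print('tile centre top exp',R([.4855,-.2165,.015]),'mask flange',R([.4422,-.3758,.009]),'TCP',R(telemetry.get_state()['eef_pos']))
```

```text
[ 0.44089129 -0.37432156  0.20687673] [3.14073431 0.02688039 2.89742021]
tile centre top exp [267. 398.] mask flange [400. 252.] TCP [457.  -4.]
```

View pics/s3.png

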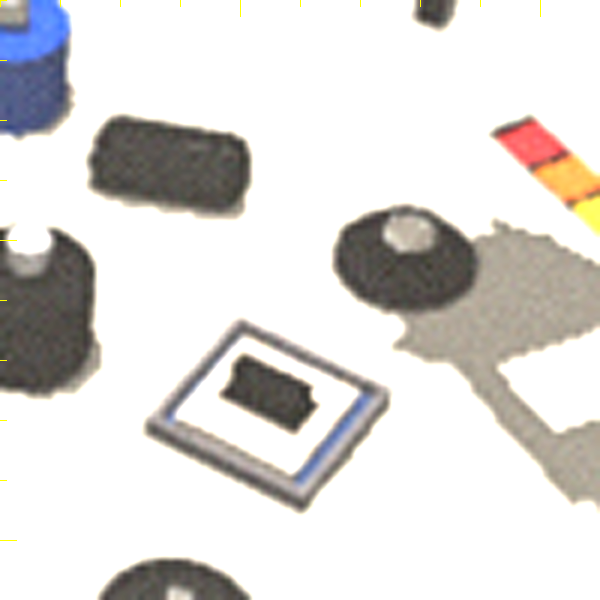

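The side picture shows the tile flat inside the holder's walls (bar at crop (270,392), a felt strip showing on the -x side) and the wide mask at (405,260). Both are offset from prediction by the same 2 px, so that is the side camera's calibration error. I'll descend on the mask.

Emit:
step_arm:
  commands:
    - [1,1,0,-20,0]
    - [1,0,0,-35,0]
    - [1,0,0,-35,0]
    - [1,0,0,-30,0]
    - [1,0,0,-20,0]
    - [1,0,0,-10,0]
    - [1,0,0,0,0]
    - [1,0,0,0,0]

```text
clock: 10.7
eef_pos: [0.4478, -0.3637, 0.0555]
tcp_rot: [-3.141, 0.033, 2.912]
wrist_force: [0.1, -0.2, 0.1]
grip_width: 0.0855
```

Emit:
step_arm:
  commands:
    - [1,-4,-7,-5,-0.01]
    - [1,-2,-5,-8,0]
    - [1,0,0,-10,0]
    - [1,0,0,-10,0]
    - [1,0,0,-6,0]
    - [1,0,0,0,0]

```text
clock: 11.3
eef_pos: [0.4425, -0.3782, 0.0167]
tcp_rot: [-3.138, 0.038, 2.9]
wrist_force: [-0.2, -0.9, -0.3]
grip_width: 0.0854
```

Emit:
step_arm:
  commands:
    - [1,0,2,-3,0]
    - [1,0,0,-1,0]
    - [1,0,0,0,0]
    - [-1,0,0,0,0]
    - [-1,0,0,0,0]
    - [-1,0,0,0,0]
    - [-1,0,0,0,0]
    - [-1,0,0,0,0]

```text
clock: 12.1
eef_pos: [0.4433, -0.3763, 0.0136]
tcp_rot: [-3.137, 0.04, 2.901]
wrist_force: [0.3, -0.0, -0.5]
grip_width: 0.0522
```

Emit:
step_arm:
  commands:
    - [-1,0,0,4,0]
    - [-1,0,0,10,0]
    - [-1,0,0,25,0]
    - [-1,0,0,35,0]
    - [-1,0,0,35,0]
    - [-1,0,0,35,0]
    - [-1,0,0,35,0]
    - [-1,0,5,30,0]
    - [-1,0,15,15,0]
    - [-1,2,25,0,0]
    - [-1,4,35,0,0]
    - [-1,4,35,0,0]

```text
clock: 13.3
eef_pos: [0.4495, -0.2588, 0.255]
tcp_rot: [-3.135, 0.045, 2.895]
wrist_force: [1.4, 1.4, -0.6]
grip_width: 0.0523
```

Emit:
step_arm:
  commands:
    - [-1,5,40,0,0]
    - [-1,5,40,0,0]
    - [-1,5,40,0,0]
    - [-1,5,40,0,0]
    - [-1,5,40,0,0]
    - [-1,5,40,0,0]
    - [-1,5,40,0,0]
    - [-1,5,40,0,0]
    - [-1,5,40,0,0]
    - [-1,5,40,0,0]
    - [-1,5,35,0,0]
    - [-1,5,30,0,0]

```text
clock: 14.5
eef_pos: [0.5061, 0.2262, 0.2676]
tcp_rot: [-3.138, 0.06, 2.893]
wrist_force: [1.3, -0.0, -0.1]
grip_width: 0.0523
```

Emit:
step_arm:
  commands:
    - [-1,0,0,0,0]
    - [-1,0,0,0,0]

```text
clock: 14.7
eef_pos: [0.5055, 0.2298, 0.2684]
tcp_rot: [-3.139, 0.06, 2.898]
wrist_force: [-1.4, -0.7, -1.0]
grip_width: 0.0525
```

Emit:
step_arm:
  commands:
    - [-1,5,20,0,0]
    - [-1,5,20,0,0]
    - [-1,5,15,0,0]
    - [-1,4,9,-5,0]
    - [-1,0,0,-15,0]
    - [-1,0,0,-20,0]
    - [-1,0,0,-20,0]
    - [-1,0,0,-15,0]
    - [-1,0,0,-8,0]
    - [-1,0,0,0,0]
    - [-1,0,0,0,0]

```text
clock: 15.8
eef_pos: [0.5243, 0.2849, 0.1809]
tcp_rot: [-3.136, 0.06, 2.887]
wrist_force: [0.2, -0.1, -0.6]
grip_width: 0.052
```

Run:
```python
from h import *
print(telemetry.get_state()['eef_pos'],telemetry.get_state()['tcp_rot'],telemetry.get_state()['qpos'])
a=grab('side'); crop(a,185,195,110,105,7,'s4.png')
R=lambda p:((px(a,p)-[185,195])*7).round()
print('port c',R([.523,.294,.15]),'TCP',R(telemetry.get_state()['eef_pos']))
```

```text
[0.52426211 0.28493389 0.18091024] [-3.13602113  0.06030418  2.88697894] [ 0.45644191  0.24229852  1.29234456 -0.04356802  1.56487653 -0.86023149]
port c [381. 559.] TCP [385. 492.]
```

View pics/s4.png

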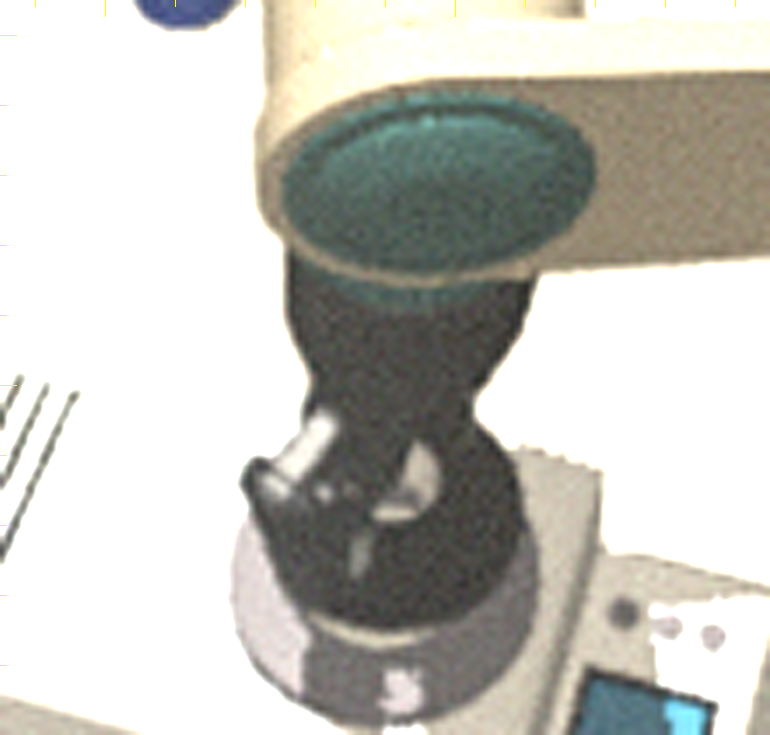

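The picture shows the mask held level above the port ring, flange centred near column 385 against 386 for the ring. I'll shift 9 mm in y and lower it.

Emit:
step_arm:
  commands:
    - [-1,0,5,-2,0]
    - [-1,0,4,-4,0]
    - [-1,0,1,-5,0]
    - [-1,0,0,-4,0]
    - [-1,0,0,-2,0]
    - [-1,0,0,0,0]

```text
clock: 16.45
eef_pos: [0.525, 0.2966, 0.1649]
tcp_rot: [-3.139, 0.064, 2.887]
wrist_force: [0.2, -0.6, -0.6]
grip_width: 0.0523
```

Emit:
step_arm:
  commands:
    - [-1,-1,-2,-3,0]
    - [-1,0,0,-3,0]
    - [-1,0,0,-1,0]
    - [-1,0,0,0,0]

```text
clock: 16.85
eef_pos: [0.5243, 0.2945, 0.1587]
tcp_rot: [-3.14, 0.065, 2.887]
wrist_force: [-0.9, -0.2, 1.1]
grip_width: 0.0521
```

Nose in the bore at the expected height (0.1587 vs 0.1586). Releasing.

Emit:
step_arm:
  commands:
    - [-1,0,0,-1,0]
    - [0.4,0,0,0,0]
    - [0.7,0,0,0,0]
    - [1,0,0,0,0]
    - [1,0,0,0,0]
    - [1,0,0,0,0]
    - [1,0,0,15,0]
    - [1,0,0,30,0]
    - [1,0,0,40,0]
    - [1,0,0,30,0]

```text
clock: 17.85
eef_pos: [0.522, 0.2931, 0.2734]
tcp_rot: [-3.134, 0.058, 2.887]
wrist_force: [-0.3, -0.9, 0.2]
grip_width: 0.0854
```

Now on to the cell, making a half turn of the tool on the way, so that the tilt drift (0.06 rad) works itself back.

Emit:
step_arm:
  commands:
    - [1,7,-17,0,-0.14]
    - [1,7,-17,0,-0.14]
    - [1,7,-17,0,-0.14]
    - [1,7,-17,0,-0.14]
    - [1,7,-17,0,-0.14]
    - [1,7,-17,0,-0.14]
    - [1,7,-17,0,-0.14]
    - [1,7,-17,0,-0.14]
    - [1,7,-17,0,-0.14]
    - [1,7,-17,0,-0.14]
    - [1,7,-17,0,-0.14]
    - [1,7,-17,0,-0.14]

```text
clock: 19.05
eef_pos: [0.6092, 0.0843, 0.2996]
tcp_rot: [3.123, 0.067, 1.143]
wrist_force: [0.1, 0.1, 0.0]
grip_width: 0.0856
```

Emit:
step_arm:
  commands:
    - [1,7,-17,0,-0.14]
    - [1,7,-17,0,-0.14]
    - [1,7,-17,0,-0.14]
    - [1,7,-17,0,-0.14]
    - [1,7,-17,0,-0.14]
    - [1,7,-17,0,-0.14]
    - [1,7,-17,0,-0.14]
    - [1,7,-17,0,-0.14]
    - [1,0,0,0,-0.14]
    - [1,0,0,0,-0.14]
    - [1,0,0,0,0]

```text
clock: 20.15
eef_pos: [0.667, -0.0608, 0.314]
tcp_rot: [3.117, 0.055, -0.323]
wrist_force: [0.4, 0.1, -0.2]
grip_width: 0.0853
```

Run:
```python
from h import *
s=telemetry.get_state();print(s['eef_pos'],s['tcp_rot'],s['qpos'])
f=grab('top'); crop(f,90,170,120,90,6,'t5.png')
R=lambda p:((px(f,p)-[90,170])*6).round()
print('port',R([.523,.294,.15]),'neck top',R([.523,.294,.174]),'cell now?')
```

```text
[ 0.66697664 -0.06080351  0.31399804] [ 3.11743514  0.05549474 -0.3229036 ] [-0.1403003   0.55327426  0.63394998 -0.01514332  2.01327822  1.7466481 ]
port [321. 317.] neck top [309. 312.] cell now?
```

View pics/t5.png

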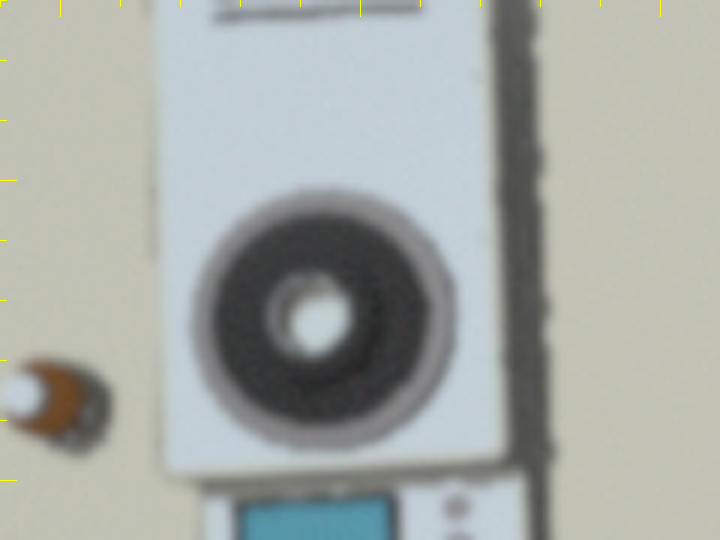

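The mask is seated concentrically: its flange circle at (321,317) is exactly on the projected port centre. Descending to the cell.

Emit:
step_arm:
  commands:
    - [1,5,-10,-10,0]
    - [1,0,-2,-30,0]
    - [1,0,0,-35,0]
    - [1,0,0,-35,0]
    - [1,0,0,-35,0]
    - [1,0,0,-35,0]
    - [1,0,0,-30,0]
    - [1,0,0,-20,0]
    - [1,0,0,-10,0]
    - [1,0,0,0,0]
    - [1,0,0,0,0]

```text
clock: 21.3
eef_pos: [0.6701, -0.0761, 0.0634]
tcp_rot: [3.117, 0.053, -0.286]
wrist_force: [-0.5, 0.6, 1.1]
grip_width: 0.0852
```

Emit:
step_arm:
  commands:
    - [1,2,3,-8,0]
    - [1,0,0,-12,0]
    - [1,0,0,-12,0]
    - [1,0,0,-10,0]
    - [1,0,0,-6,0]
    - [1,0,0,0,0]
    - [1,0,0,0,0]

```text
clock: 22.0
eef_pos: [0.674, -0.0731, 0.0147]
tcp_rot: [3.117, 0.047, -0.284]
wrist_force: [0.1, -1.0, 1.0]
grip_width: 0.0854
```

Emit:
step_arm:
  commands:
    - [1,-1,0,-4,0]
    - [1,-1,0,-2,0]
    - [1,0,0,0,0]
    - [-1,0,0,0,0]
    - [-1,0,0,0,0]
    - [-1,0,0,0,0]
    - [-1,0,0,0,0]
    - [-1,0,0,0,0]

```text
clock: 22.8
eef_pos: [0.6728, -0.0733, 0.0103]
tcp_rot: [3.118, 0.044, -0.285]
wrist_force: [0.9, 0.6, 0.3]
grip_width: 0.0526
```

Emit:
step_arm:
  commands:
    - [-1,0,0,4,0]
    - [-1,0,0,10,0]
    - [-1,0,0,25,0]
    - [-1,0,0,35,0]
    - [-1,0,0,35,0]
    - [-1,0,0,35,0]
    - [-1,0,0,35,0]
    - [-1,0,5,25,0]
    - [-1,-5,15,10,0]
    - [-1,-12,30,0,0]
    - [-1,-15,35,0,0]
    - [-1,-15,35,0,0]

```text
clock: 24.0
eef_pos: [0.6192, 0.0485, 0.2335]
tcp_rot: [3.117, 0.049, -0.291]
wrist_force: [0.6, -0.0, -2.7]
grip_width: 0.0529
```

Emit:
step_arm:
  commands:
    - [-1,-15,35,0,0]
    - [-1,-15,35,0,0]
    - [-1,-15,35,0,0]
    - [-1,-15,35,0,0]
    - [-1,-15,35,0,0]
    - [-1,-10,25,0,0]
    - [-1,-5,12,0,0]
    - [-1,0,0,0,0]
    - [-1,0,0,0,0]

```text
clock: 24.9
eef_pos: [0.5144, 0.2767, 0.2277]
tcp_rot: [3.113, 0.059, -0.281]
wrist_force: [-0.1, 0.1, -2.6]
grip_width: 0.0528
```

Emit:
step_arm:
  commands:
    - [-1,4,8,0,0]
    - [-1,4,8,-5,0]
    - [-1,1,1,-10,0]
    - [-1,0,0,-10,0]
    - [-1,0,0,-6,0]
    - [-1,0,0,0,0]
    - [-1,0,0,0,0]

```text
clock: 25.6
eef_pos: [0.526, 0.2907, 0.1916]
tcp_rot: [3.11, 0.061, -0.288]
wrist_force: [-0.1, -0.7, -2.1]
grip_width: 0.0525
```

Emit:
step_arm:
  commands:
    - [-1,-2,2,-2,0]
    - [-1,0,1,-3,0]
    - [-1,0,0,-2,0]
    - [-1,0,0,-1,0]
    - [-1,0,0,0,0]

```text
clock: 26.1
eef_pos: [0.524, 0.2942, 0.1847]
tcp_rot: [3.111, 0.059, -0.288]
wrist_force: [0.1, 0.4, -2.0]
grip_width: 0.0526
```

Emit:
step_arm:
  commands:
    - [-1,0,0,-1,0]
    - [-1,0,0,-1,0]
    - [-1,0,0,0,0]

```text
clock: 26.4
eef_pos: [0.5243, 0.2943, 0.1846]
tcp_rot: [3.113, 0.057, -0.288]
wrist_force: [-0.5, 0.1, -1.7]
grip_width: 0.0529
```

Emit:
step_arm:
  commands:
    - [-1,0,0,-2,0]
    - [-1,0,0,-2,0]
    - [-1,0,0,0,0]

```text
clock: 26.7
eef_pos: [0.5246, 0.2944, 0.1846]
tcp_rot: [3.116, 0.054, -0.287]
wrist_force: [0.6, -0.7, -2.1]
grip_width: 0.0531
```

Emit:
step_arm:
  commands:
    - [-1,0,0,-3,0]
    - [-1,0,0,-3,0]

```text
clock: 26.9
eef_pos: [0.5249, 0.2946, 0.1841]
tcp_rot: [3.119, 0.051, -0.287]
wrist_force: [-8.5, -5.7, 16.5]
grip_width: 0.0527
```

Run:
```python
from h import *
s=telemetry.get_state();print(s['eef_pos'],s['wrist_force'],s['ft_torque'])
a=grab('side'); crop(a,185,195,110,105,7,'s6.png')
```

```text
[0.52485609 0.2946394  0.18409786] [-8.46979724 -5.70842453 16.53008452] [-0.71534811  1.37353621 -0.017793  ]
```

View pics/s6.png

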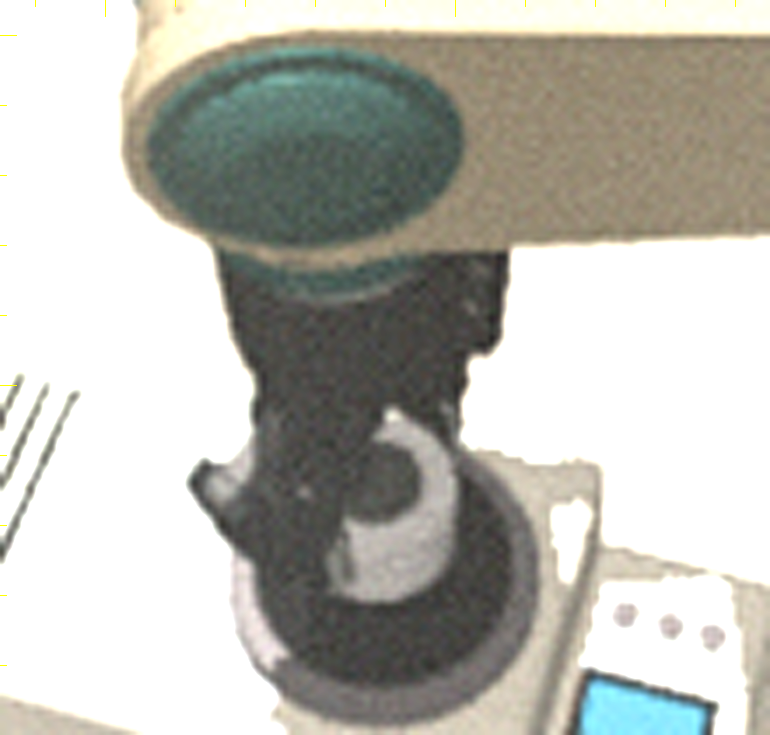

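The cell stands on the mask neck (contact 16.5 N at the expected height). I'll relax, then release.

Emit:
step_arm:
  commands:
    - [-1,0,0,1,0]
    - [-1,0,0,0,0]

```text
clock: 27.15
eef_pos: [0.525, 0.2947, 0.1851]
tcp_rot: [3.119, 0.05, -0.287]
wrist_force: [-0.1, -0.9, -1.7]
grip_width: 0.0525
```

Emit:
step_arm:
  commands:
    - [-1,0,0,-2,0]
    - [0.4,0,0,0,0]
    - [0.7,0,0,0,0]
    - [1,0,0,0,0]
    - [1,0,0,0,0]
    - [1,0,0,0,0]
    - [1,0,0,15,0]
    - [1,0,0,30,0]
    - [1,0,0,40,0]
    - [1,0,0,40,0]
    - [1,0,0,0,0]

```text
clock: 28.25
eef_pos: [0.5233, 0.2938, 0.3146]
tcp_rot: [3.118, 0.052, -0.287]
wrist_force: [0.5, -0.8, 1.2]
grip_width: 0.0856
```

Emit:
step_arm:
  commands:
    - [1,6,-25,0,0]
    - [1,8,-38,0,0]
    - [1,9,-40,0,0]
    - [1,9,-40,0,0]
    - [1,9,-40,0,0]
    - [1,9,-40,0,0]
    - [1,9,-40,0,0]
    - [1,9,-40,0,0]
    - [1,9,-40,0,0]
    - [1,9,-40,0,0]
    - [1,9,-40,0,0]
    - [1,9,-40,0,0]

```text
clock: 29.45
eef_pos: [0.6265, -0.1818, 0.3252]
tcp_rot: [3.124, 0.041, -0.277]
wrist_force: [1.1, 0.5, 0.1]
grip_width: 0.0853
```

Run:
```python
from h import *
s=telemetry.get_state();print(s['eef_pos'],s['tcp_rot'])
a=grab('top'); crop(a,90,170,120,90,6,'t7.png')
R=lambda p:((px(a,p)-[90,170])*6).round()
print('cell top expected',R([.523,.294,.208]))
```

```text
[ 0.62652982 -0.1818432   0.32520554] [ 3.1243952   0.04114601 -0.27655971]
cell top expected [289. 305.]
```

View pics/t7.png

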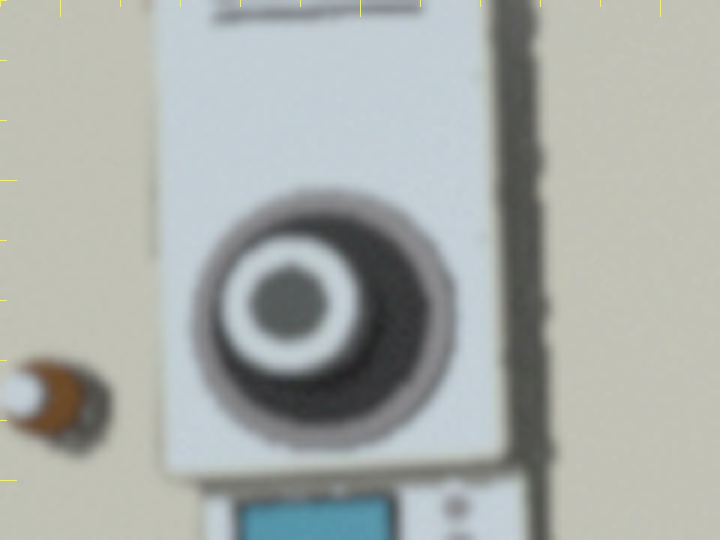

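The cell's top circle is at (290,305) against an expected (289,305), so it stands upright and centred. Now the cover.

Emit:
step_arm:
  commands:
    - [1,8,-20,0,0]
    - [1,6,-17,-10,0]
    - [1,0,0,-30,0]
    - [1,0,0,-35,0]
    - [1,0,0,-35,0]
    - [1,0,0,-30,0]
    - [1,0,0,-20,0]
    - [1,0,0,-10,0]
    - [1,0,0,0,0]
    - [1,0,0,0,0]

```text
clock: 30.5
eef_pos: [0.6395, -0.2309, 0.1516]
tcp_rot: [3.122, 0.038, -0.29]
wrist_force: [0.6, 0.0, -0.2]
grip_width: 0.0855
```

Emit:
step_arm:
  commands:
    - [1,1,5,-10,0]
    - [1,1,4,-15,0]
    - [1,0,0,-20,0]
    - [1,0,0,-15,0]
    - [1,0,0,-10,0]
    - [1,0,0,-4,0]
    - [1,0,0,0,0]
    - [1,0,0,0,0]

```text
clock: 31.3
eef_pos: [0.6436, -0.2205, 0.0771]
tcp_rot: [3.121, 0.03, -0.289]
wrist_force: [0.2, -0.1, 0.4]
grip_width: 0.0851
```

Emit:
step_arm:
  commands:
    - [1,-1,0,-4,0]
    - [1,-1,0,-3,0]
    - [1,0,0,-1,0]
    - [1,0,0,0,0]
    - [-1,0,0,0,0]
    - [-1,0,0,0,0]
    - [-1,0,0,0,0]
    - [-1,0,0,0,0]
    - [-1,0,0,0,0]
    - [-1,0,0,0,0]
    - [-1,0,0,0,0]

```text
clock: 32.4
eef_pos: [0.6426, -0.2213, 0.0715]
tcp_rot: [3.121, 0.025, -0.289]
wrist_force: [-0.9, -2.1, 0.6]
grip_width: 0.0244
```

Emit:
step_arm:
  commands:
    - [-1,0,0,4,0]
    - [-1,0,0,10,0]
    - [-1,0,0,25,0]
    - [-1,0,0,35,0]
    - [-1,0,0,35,0]
    - [-1,0,0,35,0]
    - [-1,0,0,35,0]
    - [-1,0,0,35,0]
    - [-1,0,0,30,0]
    - [-1,0,0,20,0]
    - [-1,0,0,10,0]
    - [-1,0,0,0,0]

```text
clock: 33.6
eef_pos: [0.6373, -0.2186, 0.3623]
tcp_rot: [3.121, 0.025, -0.289]
wrist_force: [0.8, 0.0, -1.5]
grip_width: 0.0243
```

Emit:
step_arm:
  commands:
    - [-1,-4,20,0,0]
    - [-1,-8,35,0,0]
    - [-1,-8,38,0,0]
    - [-1,-8,38,0,0]
    - [-1,-8,38,0,0]
    - [-1,-8,38,0,0]
    - [-1,-8,38,0,0]
    - [-1,-8,38,0,0]
    - [-1,-8,38,0,0]
    - [-1,-8,38,0,0]
    - [-1,-8,38,0,0]
    - [-1,-8,35,0,0]

```text
clock: 34.8
eef_pos: [0.536, 0.2243, 0.3526]
tcp_rot: [3.117, 0.037, -0.297]
wrist_force: [-0.6, 0.9, -0.9]
grip_width: 0.0245
```

Emit:
step_arm:
  commands:
    - [-1,-7,30,0,0]
    - [-1,-5,20,0,0]
    - [-1,0,0,0,0]
    - [-1,0,0,0,0]

```text
clock: 35.2
eef_pos: [0.5202, 0.2804, 0.3495]
tcp_rot: [3.115, 0.041, -0.29]
wrist_force: [0.4, -0.7, -1.6]
grip_width: 0.0245
```

Emit:
step_arm:
  commands:
    - [-1,2,7,0,0]
    - [-1,2,7,-5,0]
    - [-1,0,0,-15,0]
    - [-1,0,0,-15,0]
    - [-1,0,0,-10,0]
    - [-1,0,0,0,0]
    - [-1,0,0,0,0]

```text
clock: 35.9
eef_pos: [0.5268, 0.2921, 0.3013]
tcp_rot: [3.114, 0.042, -0.297]
wrist_force: [-0.5, 0.3, -0.8]
grip_width: 0.0245
```

Run:
```python
from h import *
s=telemetry.get_state();print(s['eef_pos'],s['tcp_rot'])
a=grab('side'); crop(a,185,180,110,120,6,'s8.png')
```

```text
[0.52679599 0.29212753 0.30131391] [ 3.1137315   0.04163282 -0.29678817]
```

View pics/s8.png

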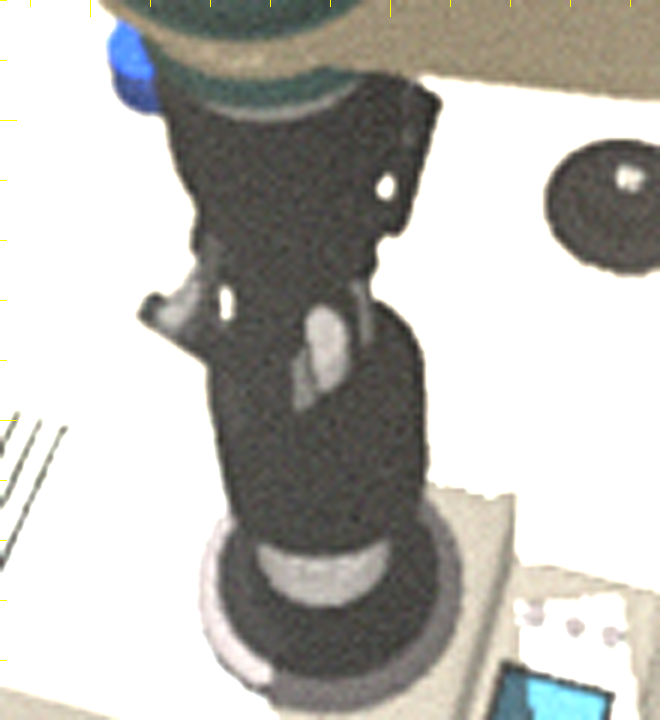

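The cover hangs upright over the cell, both centred on column 325. Lowering with a 3 mm correction.

Emit:
step_arm:
  commands:
    - [-1,-2,1,-5,0]
    - [-1,0,0,-12,0]
    - [-1,0,0,-12,0]
    - [-1,0,0,-8,0]
    - [-1,0,0,0,0]
    - [-1,0,0,0,0]

```text
clock: 36.55
eef_pos: [0.5246, 0.2932, 0.2619]
tcp_rot: [3.115, 0.041, -0.297]
wrist_force: [-0.7, 0.5, -1.1]
grip_width: 0.0241
```

Emit:
step_arm:
  commands:
    - [-1,-1,1,-5,0]
    - [-1,0,0,-8,0]
    - [-1,0,0,-8,0]
    - [-1,0,0,-5,0]
    - [-1,0,0,-2,0]
    - [-1,0,0,0,0]

```text
clock: 37.15
eef_pos: [0.5236, 0.2943, 0.2317]
tcp_rot: [3.115, 0.04, -0.297]
wrist_force: [-0.5, -0.3, -0.6]
grip_width: 0.0247
```

Emit:
step_arm:
  commands:
    - [-1,0,0,-3,0]
    - [-1,0,0,-3,0]
    - [-1,0,0,-2,0]
    - [-1,0,0,0,0]

```text
clock: 37.55
eef_pos: [0.524, 0.2944, 0.2263]
tcp_rot: [3.117, 0.037, -0.297]
wrist_force: [0.7, 0.8, -1.6]
grip_width: 0.0242
```

Emit:
step_arm:
  commands:
    - [-1,0,0,-2,0]
    - [-1,0,0,-2,0]
    - [-1,0,0,-2,0]

```text
clock: 37.85
eef_pos: [0.5244, 0.2942, 0.2256]
tcp_rot: [3.121, 0.033, -0.297]
wrist_force: [-4.3, -2.4, 8.3]
grip_width: 0.0245
```

Rim contact (8 N) at 0.2256, as expected (0.2255). Releasing.

Emit:
step_arm:
  commands:
    - [-1,0,0,0,0]
    - [-0.3,0,0,0,0]
    - [0.3,0,0,0,0]
    - [1,0,0,0,0]
    - [1,0,0,0,0]
    - [1,0,0,0,0]
    - [1,0,0,0,0]
    - [1,0,0,15,0]
    - [1,0,0,30,0]
    - [1,0,0,40,0]
    - [1,0,0,30,0]

```text
clock: 38.95
eef_pos: [0.5224, 0.2933, 0.341]
tcp_rot: [3.115, 0.04, -0.297]
wrist_force: [-0.2, 1.0, 0.8]
grip_width: 0.0853
```

Emit:
step_arm:
  commands:
    - [1,5,-30,0,0]
    - [1,5,-40,0,0]
    - [1,5,-40,0,0]
    - [1,5,-40,0,0]
    - [1,5,-40,0,0]
    - [1,5,-40,0,0]
    - [1,0,-20,0,0]
    - [1,0,0,0,0]
    - [1,0,0,0,0]

```text
clock: 39.85
eef_pos: [0.5519, 0.0353, 0.3602]
tcp_rot: [3.127, 0.019, -0.294]
wrist_force: [-0.6, -0.1, -0.1]
grip_width: 0.0853
```

Run:
```python
from h import *
s=telemetry.get_state();print(s['clock'],s['eef_pos'],s['wrist_force'])
a=grab('top');b=grab('side'); crop(a,80,170,130,90,5,'x.png'); crop(b,180,190,120,110,5,'y.png')
x=cv2.imread('pics/x.png');y=cv2.imread('pics/y.png')
crop(a,290,200,70,90,4,'z.png');z=cv2.imread('pics/z.png')
z=cv2.resize(z,None,fx=.5,fy=.5)
x=cv2.resize(x,(400,277));y=cv2.resize(y,(400,367))
cv=np.zeros((560,800,3),np.uint8);cv[:277,:400]=x;cv[:367,400:]=y;cv[290:290+z.shape[0],:z.shape[1]]=z
cv2.imwrite('pics/fin.png',cv)
k=400/650*5
for n,p in [('knob',[.523,.294,.244]),('can top',[.523,.294,.218]),('port',[.523,.294,.15])]: print(n,((px(a,p)-[80,170])*k).round())
```

```text
39.85 [0.55186605 0.03526966 0.36019608] [-0.57204892 -0.06920935 -0.05869264]
knob [168. 153.]
can top [176. 156.]
port [196. 163.]
```

View pics/fin.png

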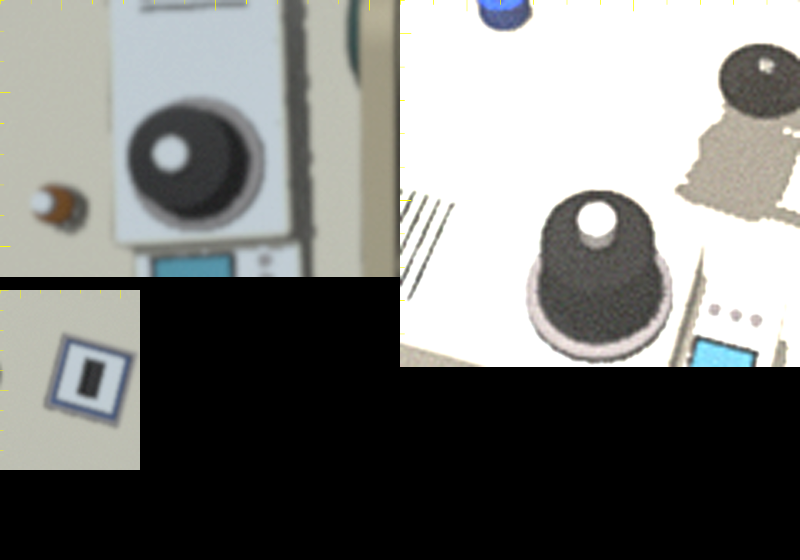

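The knob is at (170,153) against an expected (168,153). The cover is upright on the mask, the tile is centred in its holder with felt showing all round, and the arm is clear. Handing in.

```bash
python3 -c "
from plant import order; print(order.hand_in())"
```

```text
the job is handed in; nothing more can be done
None
```

The job is done and handed in at about 40 s on the clock; the hand-in reports no verdict. The tile went into its holder, the wide mask into the port, the cell onto the mask and the black cover over the cell, in that order.

**Final checks:**
- **Tile:** it lies flat in the holder with felt showing on all sides.
- **Mask:** its flange was concentric with the port in the top view, and it landed at the expected height.
- **Cell:** its top was within 1 px (enlarged) of where it should be, and it landed at the expected height.
- **Cover:** the rim touched down at a tool height of 0.2256 m against 0.2255 m expected. The knob is within about 2 px (enlarged) of its expected spot.
- **Robot and bystanders:** the arm is clear with the gripper open. The narrow mask, mouse and bottle were never approached. I saw the narrow mask and bottle in place at the end; the mouse I last saw after setting down the tile.

**What disagreed:**
- The side camera read about 2 px off the top camera near the holder, so I used the top camera for positions.
- The tool's tilt drifted up to 0.065 rad along the way. I did not measure the tilt of the placed pieces, but they look level in the pictures.

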